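# Slide the square spacer along the rail into the jig's corner pocket

### The job

With a fingertip, push the loose square wooden spacer on the glue-up jig straight over to the jig's rail until its side lies flush against it, then, keeping it against the rail, slide it along the rail into the corner pocket until it is fully home against the end stop. Only push it: do not lift it off the board. Leave the round wooden washer and the other things lying on and around the jig where they are.

Things in the scene. Friction and masses are not known exactly. Their poses are not given: they have to be found in the camera images.
- jig: Glue-up jig, fixed to the bench: solid board 156 x 320 x 36 mm (x, y, z) with a rail, an end stop and a keeper on it, all aluminium strips 18 mm high (tops 54 mm above the bench). Origin: centre of its underside, at bench height; z up; x towards the rail on the far long edge, y along the rail towards the pocket. Positions on the jig below are in these axes.
- rail_face (a point): Foot of the rail's inner face, halfway along it, on the board's top (36 mm above the bench). The face is the plane x = +60 mm of the jig; the rail runs parallel to y over the board's whole length and fills x = 60 to 78 mm. Axes as the jig's.
- keeper_mouth (a point): Foot of the keeper's rounded end, on the board's top, at x = 5, y = 100 mm of the jig. The keeper is a short strip parallel to the rail (x = -1 to 11 mm, y = 100 to 140 mm); between it and the rail lies the corner pocket, 49 mm wide, 40 mm deep, open upwards and towards -y. Axes as the jig's.
- pocket_seat (a point): Point on the board's top at x = 37, y = 117 mm of the jig: where the centre of the spacer's underside is when fully home, against rail and end stop. The end stop's inner face is at y = +140 mm (it fills x = -1 to 60, y = 140 to 160 mm). A spacer fully home still sticks 6 mm out of the pocket's mouth. Axes as the jig's.
- spacer: The part to push: loose square dark-wood spacer, 46 x 46 x 20 mm high, about 60 g, 10 mm hole in its middle, flat on the board. Origin: centre of its underside; x, y parallel to its sides. Starts about 70 mm short of the rail, turned up to 0.4 rad from square, at jig y about -100 or 0 mm (the washer in the other place). It must be against the rail before its jig y exceeds 40 mm.
- washer: Loose round dark-wood washer, 46 mm across and 20 mm high, with a 10 mm hole, lying flat on the jig's board. Origin: centre of its underside. Not to be disturbed.
- rubber_block: White rubber, 30 x 55 x 16 mm, lying on the jig's board near its near left corner, outside the pocket. Origin: centre of its underside, long side along its y. Not to be disturbed.
- oil_tube_5: Paint tube, 34 x 111 x 26 mm, on the bench beyond the jig's pocket end. Origin: middle of its underside, length along its y. Not to be disturbed.
- tape_beige: Roll of beige tape lying flat, 89 mm across, 18 mm high, on the bench beyond the jig's other end. Origin: centre of its underside. Not to be disturbed.
Mind the look-alikes: they are no part of the job. What is shaped like the spacer but orange or purple is not meant.

How it is judged:
By the outcome, as a careful person would: the job done as asked, in the order asked, and still so for the second after the job is handed in, with the robot touching nothing.
It also fails if it takes over 51 s, if anything falls off the work surface, if the arm or the gripper's body presses on something with over 40 N, if the wrist force passes 120 N, or if a joint passes its speed limit or range.

### The arm

A 6-joint arm with a two-finger parallel gripper is mounted at the origin on the work surface; the furniture and walls round the work are solid. World frame = base frame: x ahead of the robot, y to its left, z up, the work surface at z = 0. Lengths are in mm, angles in degrees, forces in N, time in s.
With the tool pointing down it reaches from about 300 to 850 mm from the base axis. Payload 4.2 kg.
Tool frame: the origin (TCP) lies at the very end of the fingers, on their centre line; the grasp point (between the pads) lies 19 mm behind it; z points along the fingers, y is the line along which they close (so a half turn about z gives the same grasp; the last joint's range is limited). The gripper opens to 91 mm and grips with 3 to 60 N. Pads are 32 mm wide; open, the fingers measure 118 mm over their backs; the gripper's body (76 mm by 178 mm) begins 60 mm behind the grasp point.
Start: joints at [-75.344, 18.312, 89.639, -0, 72.044, -1.146], TCP at [156.585, -553.285, 213.976] pointing down, gripper open.
Joint ranges: [-177.97, 177.97], [-48.28, 115.42], [12.27, 149.76], [-77.06, 257.06], [2.81, 150.46], [-146.56, 146.56]. Speed limits (degrees/s): [147.25, 147.25, 180, 180, 180, 180].

### API

Orientations are given as [roll, pitch, yaw] about the fixed x, y, z axes, in that order (R = Rz(yaw) Ry(pitch) Rx(roll)).
In Python, from workcell import env, eyes gives the robot as it stands.
- The arm moves only by the tool send_rows, never from a script. Its argument "targets" is text: rows parted by semicolons, each of 7 numbers parted by spaces: the shift along the tool's x, y, z in m, then the turn, a rotation vector about the tool's x, y, z in degrees, then the opening in per cent of the stroke, from 0 (shut) to 100 (fully open). A call has 1 to 12 rows; each row is the pose to reach, as a shift and turn from the pose commanded when the call began, along the tool's axes at that moment; what a row does not reach only later rows make up. A row lasts 1/12 s, in which the tool goes at most 41.7 mm and 7.16 degrees, less where a joint would pass 70% of its speed; a pose out of reach is approached as far as the arm can. A call with a gripper value outside its range is refused whole. The fingers move at their own pace and stop on an object; "grip_force" is the grip in N (left out, the last holds). Time passes only in rows, so rows that repeat a pose let the fingers close. It gives the time, the measured TCP pose, the force, the opening and the grip force at its end, in the units of the state.
- env.state(): the state, without advancing time (a new reading comes with each control period).
- eyes.grab_frame(name): name is "side" or "top"; returns a dict with "image" (420x560x3 uint8, blue, green, red), "fovy" (degrees; the focal length in pixels is half the picture's height over the tangent of half this angle, whatever the lens; pixels are square), "cx", "cy" (the principal point, pixels), "D" ([k1, k2, p1, p2, k3] as OpenCV has them; the pictures are not rectified), "eye" and "attitude" of the camera in the world. Camera axes: x right, y up, looking along -z (the intrinsics and any distortion apply to the point x, -y, -z); pixel columns grow to the right and rows downward; lengths in mm; the calibration is good to about 2 mm. A picture is of the moment at which its call begins. There is no depth.
- env.job_done(): hands the job in; it is judged then, once.
The state is a dict: "time_s": time; "qpos": joint angles; "qvel": joint speeds; "effort": joint torques, N m; "ee_pos": TCP position; "ee_rot": TCP orientation; "force": force on the tool from outside, world axes, zero at the start; "torque": the same for the moment, N m; "gripper_width": finger opening in mm; "gripper_force": force on a finger pad.
Only numpy, scipy, OpenCV 4.12 (cv2) and the standard library are available. Lean on these libraries where they do the work, as an engineer would, in place of code of your own. Each camera call takes 0.05 s, during which the arm holds its last target. There are 200 camera calls.

## Working session

There is one attempt and no reset: what is moved stays moved. The work goes in short steps, Python scripts to look and compute and a tool call to move; the robot and the scene stay as the last step left them, time stands still between calls to the robot, and variables do not carry over. Pictures are saved under pics/ and viewed, at most 10 in all, crops included, and the job is handed in when it is done.

Besides the shell and the picture viewer there is one more tool, called after ">>>" as name(argument=value, ...), one argument or row to a line, values as JSON. send_rows: Moves the arm, as the interface text tells. Its arguments: {"type":"object","properties":{"targets":{"type":"string"},"grip_force":{"type":"number"}},"required":["targets"]}

```bash
ls; mkdir -p pics
python3 - <<'E'
from workcell import env,eyes
import cv2
for n in("top","side"):
    f=eyes.grab_frame(n); cv2.imwrite(f"pics/{n}0.png",f["image"])
    print(n,{k:v for k,v in f.items() if k!="image"})
print(env.state())
E
```

```text
pics
top {'fovy': 45.22901469189362, 'cx': 279.31365701347147, 'cy': 216.05523642571382, 'D': array([-0.05949845,  0.        ,  0.        ,  0.        ,  0.        ]), 'eye': array([ 264.62692599, -104.84533603, 1350.90900585]), 'attitude': array([  4.09607189,   0.65509409, -88.33106536])}
side {'fovy': 52.114510121184786, 'cx': 277.4550098393296, 'cy': 207.61307952694744, 'D': array([-0.08552213,  0.        ,  0.        ,  0.        ,  0.        ]), 'eye': array([ 163.76379368, -895.31356737,  680.95432024]), 'attitude': array([ 52.4130399 ,  -0.44551289, -14.74887848])}
{'time_s': 0.1, 'qpos': array([-7.53453672e+01,  1.83472230e+01,  8.96960930e+01,  1.62877467e-03,
        7.20444421e+01, -1.14752407e+00]), 'qvel': array([ 0.01170605, -0.08611724, -0.15211919, -0.12013977,  0.06618203,
       -0.02265512]), 'effort': array([ 4.23048486e-04, -4.13332951e+01, -2.32510257e+01,  7.28862570e-02,
        4.22279129e-02, -5.21228799e-05]), 'ee_pos': array([ 156.4677638 , -552.8575972 ,  213.23444243]), 'ee_rot': array([-1.79912290e+02, -3.30587417e-03,  1.58016511e+01]), 'force': array([-0.17711599, -0.43945505, -0.61853681]), 'torque': array([ 0.01139205,  0.00685664, -0.02257371]), 'gripper_force': 0.0, 'gripper_width': 91.48748441209685}
```

View pics/top0.png

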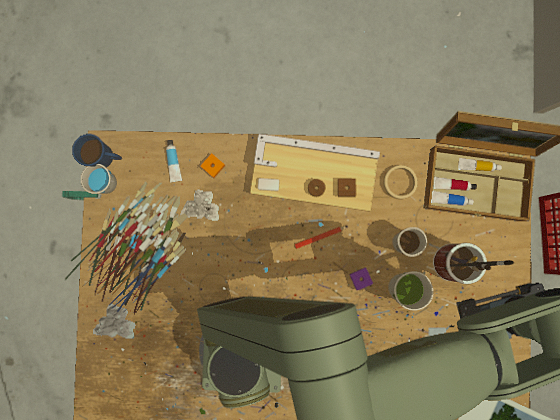

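View pics/side0.png

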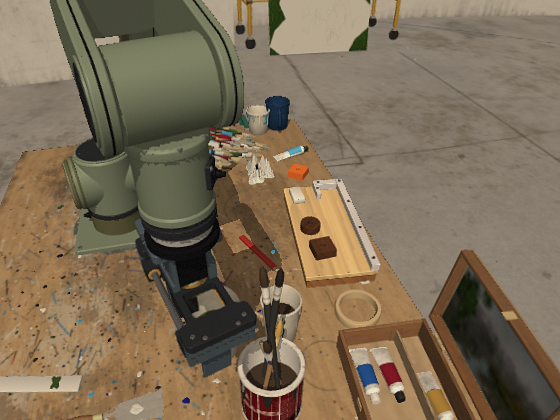

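Top view: the jig spans (251..380, 134..211), with its pocket at upper left. The dark spacer is at about (346,187), so jig y is about -100, and the washer is at (316,187). I'll zoom in on both views.

```bash
cat > h.py <<'E'
import numpy as np,cv2
from scipy.spatial.transform import Rotation as R
from workcell import env,eyes
def cam(f):
    h=f["image"].shape[0]; F=h/2/np.tan(np.radians(f["fovy"]/2))
    K=np.array([[F,0,f["cx"]],[0,F,f["cy"]],[0,0,1]])
    Rw=R.from_euler("xyz",f["attitude"],degrees=True).as_matrix()@np.diag([1,-1,-1])
    return K,Rw
def toplane(f,uv,z):
    K,Rw=cam(f); p=cv2.undistortPoints(np.array(uv,float).reshape(-1,1,2),K,np.array(f["D"])).reshape(-1,2)
    d=np.c_[p,np.ones(len(p))]@Rw.T
    return f["eye"]+d*((z-f["eye"][2])/d[:,2])[:,None]
def proj(f,P):
    K,Rw=cam(f); P=np.array(P,float).reshape(-1,3)
    return cv2.projectPoints((P-f["eye"])@Rw,np.zeros(3),np.zeros(3),K,np.array(f["D"]))[0].reshape(-1,2)
def crop(f,x,y,w,h,s,name):
    cv2.imwrite(name,cv2.resize(f["image"][y:y+h,x:x+w],None,fx=s,fy=s,interpolation=cv2.INTER_CUBIC))
E
python3 - <<'E'
from h import *
crop(eyes.grab_frame("top"),240,125,150,95,5,"pics/t1.png")
crop(eyes.grab_frame("side"),275,165,115,120,5,"pics/s1.png")
E
```

```text
(no output)
```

View pics/t1.png

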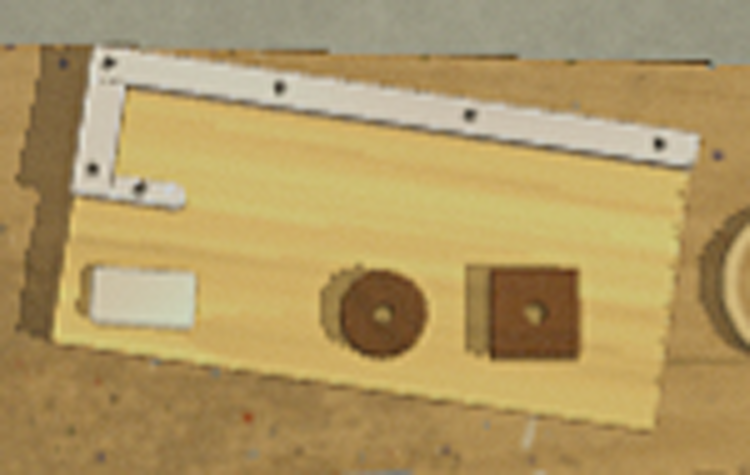

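View pics/s1.png

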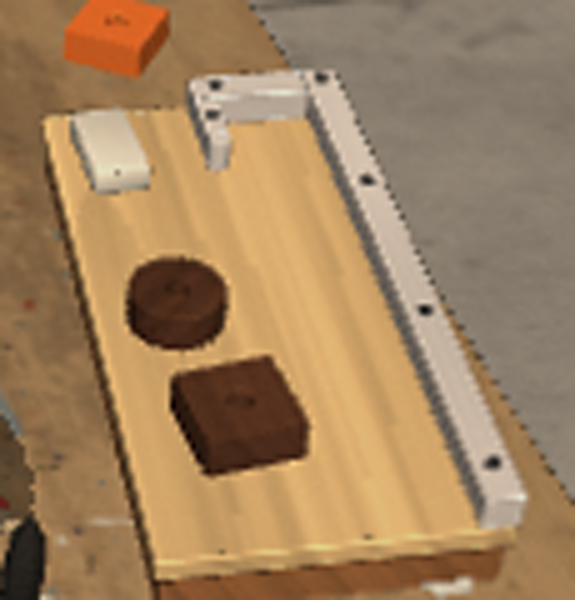

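```bash
cat > fit.py <<'E'
from h import *
from scipy.optimize import least_squares
t=eyes.grab_frame("top"); s=eyes.grab_frame("side")
o=lambda a,x,y:(np.array(a,float)+.5)/5-.5+[x,y]
tu=o([(95,47),(698,136),(690,166),(73,192),(186,198),(54,343),(655,430)],240,125)
tj=np.array([(78,160,54),(78,-160,54),(60,-160,54),(-1,160,54),(5,100,54),(-78,160,36),(-78,-160,36)])
su=o([(524,492),(483,502),(338,72),(190,80),(45,117),(155,573)],275,165)
sj=np.array([(78,-160,54),(60,-160,54),(78,160,54),(-1,160,54),(-78,160,36),(-78,-160,36)])
def J(p,P):
    P=np.array(P,float); c,d=np.cos(p[2]),np.sin(p[2])
    return np.c_[p[0]+c*P[:,0]-d*P[:,1],p[1]+d*P[:,0]+c*P[:,1],P[:,2]]
rt=lambda p:(proj(t,J(p,tj))-tu).ravel(); rs=lambda p:(proj(s,J(p,sj))-su).ravel()
for n,r in(("top",rt),("side",rs),("both",lambda p:np.r_[rt(p),rs(p)])):
    q=least_squares(r,[560,-130,-.15],loss="soft_l1",x_scale=[10,10,.1]); print(n,q.x[:2],np.degrees(q.x[2]),"\n",r(q.x).reshape(-1,2).round(1).tolist())
p=q.x
def inv(W):
    c,d=np.cos(p[2]),np.sin(p[2]); D=W[:,:2]-p[:2]; return np.c_[c*D[:,0]+d*D[:,1],-d*D[:,0]+c*D[:,1]]
tops=o([(490,268),(579,267),(579,359),(490,359),(535,313),(382,313)],240,125)
W=toplane(t,tops,56);print("top world",W.round(1).tolist(),"\njig",inv(W).round(1).tolist())
W=toplane(s,o([(171,376),(271,356),(308,426),(206,446),(240,402),(177,290)],275,165),56);print("side jig",inv(W).round(1).tolist())
print("rubber",inv(toplane(t,o([(92,268),(195,270),(194,328),(92,322)],240,125),52)).round(1).tolist())
E
python3 fit.py
```

```text
top [ 475.04156146 -175.77010749] -6.7262915420143115 
 [[-0.3, -0.3], [0.5, -0.6], [1.2, 0.2], [-0.5, 0.3], [0.1, 0.1], [-0.6, -0.0], [0.0, 0.2]]
side [ 474.93103604 -177.45719774] -7.395966524926314 
 [[0.6, 1.5], [0.4, 0.3], [-0.2, -0.5], [-0.0, -0.2], [-0.3, 0.0], [-0.5, -1.6]]
both [ 475.00278115 -176.25808243] -7.03754576203427 
 [[0.1, -0.5], [0.8, -0.2], [1.4, 0.5], [-0.2, -0.0], [0.3, -0.1], [-0.6, -0.3], [0.0, 0.5], [0.8, 0.9], [0.6, -0.3], [-0.8, -0.8], [-0.5, -0.4], [-0.7, -0.1], [-0.2, -1.9]]
top world [[459.4, -235.3, 56.0], [461.2, -281.4, 56.0], [413.3, -282.2, 56.0], [412.0, -236.3, 56.0], [436.6, -259.1, 56.0], [434.3, -180.0, 56.0]] 
jig [[-8.3, -60.5], [-0.8, -106.0], [-48.2, -112.7], [-55.2, -67.3], [-28.0, -86.9], [-39.9, -8.7]]
side jig [[-54.7, -70.2], [-8.4, -62.9], [-2.9, -108.9], [-48.5, -115.3], [-28.4, -90.4], [-40.8, -12.7]]
rubber [[-38.7, 143.6], [-31.7, 90.5], [-61.7, 86.4], [-66.6, 139.2]]
```

>>> send_rows(
  targets="0.005 -0.01 0 0 0 0 0;0.015 -0.03 0 0 0 0 0;0.027 -0.055 0 0 0 0 0;0.039 -0.08 0 0 0 0 0;0.051 -0.105 0 0 0 4 0;0.063 -0.13 0 0 0 8 0;0.075 -0.155 0 0 0 12 0;0.087 -0.18 0 0 0 16 0;0.098 -0.205 0 0 0 19 0;0.106 -0.222 0 0 0 22 0;0.11 -0.231 0 0 0 22.8 0;0.11 -0.232 0 0 0 22.8 0",
  grip_force=20,
)

```text
time_s: 1.3
ee_pos: [199.0, -297.4, 214.0]
ee_rot: [-180.0, -0.0, -6.9]
force: [-0.8, -0.5, -0.1]
gripper_width: 14.2
gripper_force: 0.0
```

>>> send_rows(
  targets="0.008 -0.003 0 0 0 0 0;0.025 -0.01 0 0 0 0 0;0.047 -0.019 0 0 0 0 0;0.07 -0.028 0 0 0 0 0;0.093 -0.037 0 0 0 0 0;0.115 -0.046 0 0 0 0 0;0.135 -0.054 0.01 0 0 0 0;0.15 -0.06 0.025 0 0 0 0;0.16 -0.064 0.045 0 0 0 0;0.166 -0.066 0.065 0 0 0 0;0.166 -0.066 0.08 0 0 0 0;0.166 -0.066 0.08 0 0 0 0",
)

```text
time_s: 2.3
ee_pos: [371.2, -253.8, 130.9]
ee_rot: [-179.8, 0.3, -7.0]
force: [-0.8, 0.0, 0.2]
gripper_width: 0.2
gripper_force: 0.0
```

Run:
```python
from h import *
s=env.state(); print(s["time_s"],s["ee_pos"],s["ee_rot"],s["force"],s["gripper_width"])
crop(eyes.grab_frame("side"),230,130,160,150,4,"pics/s2.png")
```

```text
2.3 [ 371.20372291 -253.77965932  130.8718819 ] [-179.81914137    0.33102036   -6.96789126] [-0.76139043  0.00469891  0.18094966] 0.187312287439304
```

View pics/s2.png

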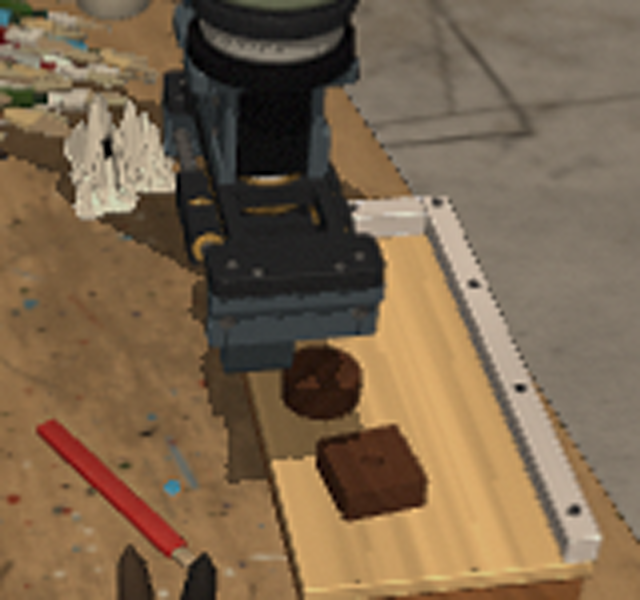

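The closed fingertip hangs beside the board's near edge, with its tip at crop (258,360), and the spacer lies ahead at (372,470). I'll go down there and start the push.

>>> send_rows(
  targets="0 0 0.008 0 0 0 0;0 0 0.022 0 0 0 0;0 0 0.038 0 0 0 0;0 0 0.054 0 0 0 0;0 0 0.07 0 0 0 0;0 0 0.083 0 0 0 0;0 0 0.09 0 0 0 0;0 0 0.092 0 0 0 0;0 0 0.092 0 0 0 0",
)

```text
time_s: 3.1
ee_pos: [372.3, -255.2, 42.2]
ee_rot: [180.0, -0.0, -7.0]
force: [-0.6, -0.0, -0.3]
gripper_width: 0.6
gripper_force: 0.0
```

>>> send_rows(
  targets="0.005 0 0 0 0 0 0;0.01 0 0 0 0 0 0;0.015 0 0 0 0 0 0;0.02 0 0 0 0 0 0;0.025 0 0 0 0 0 0;0.03 0 0 0 0 0 0;0.035 0 0 0 0 0 0;0.04 0 0 0 0 0 0;0.045 0 0 0 0 0 0;0.05 0 0 0 0 0 0;0.05 0 0 0 0 0 0",
)

```text
time_s: 4.02
ee_pos: [423.1, -261.4, 42.0]
ee_rot: [180.0, -0.1, -7.0]
force: [0.4, -0.1, -0.8]
gripper_width: 0.5
gripper_force: 0.0
```

Run:
```python
from h import *
s=env.state(); print(s["time_s"],s["ee_pos"],s["ee_rot"],s["force"],s["gripper_width"])
a=eyes.grab_frame("side");b=eyes.grab_frame("top")
z=lambda f,x,y,w,h,k:cv2.resize(f["image"][y:y+h,x:x+w],None,fx=k,fy=k,interpolation=cv2.INTER_CUBIC)
cv2.imwrite("pics/c3.png",np.hstack([z(a,275,165,115,120,4),cv2.resize(z(b,290,125,80,120,4),(320,480))]))
```

```text
4.0167 [ 423.09088089 -261.35399307   42.01161654] [ 1.79963812e+02 -8.94284509e-02 -6.98354411e+00] [ 0.42881825 -0.07812752 -0.75936933] 0.4505254046197141
```

View pics/c3.png

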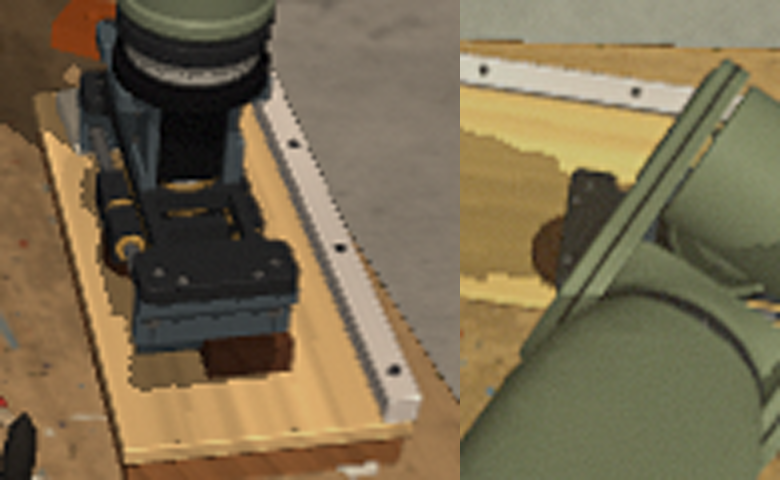

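The spacer, seen at crop (248,355), is moving ahead of the finger and looks square to the board. I'll keep going towards the rail.

>>> send_rows(
  targets="0.004 0 0 0 0 0 0;0.008 0 0 0 0 0 0;0.012 0 0 0 0 0 0;0.016 0 0 0 0 0 0;0.02 0 0 0 0 0 0;0.024 0 0 0 0 0 0;0.028 0 0 0 0 0 0;0.031 0 0 0 0 0 0;0.034 0 0 0 0 0 0;0.036 0 0 0 0 0 0;0.037 0 0 0 0 0 0;0.037 0 0 0 0 0 0",
)

```text
time_s: 5.12
ee_pos: [458.8, -265.5, 41.9]
ee_rot: [180.0, -0.0, -7.0]
force: [0.5, -0.4, 0.1]
gripper_width: 0.6
gripper_force: 0.0
```

>>> send_rows(
  targets="0.001 0 0 0 0 0 0;0.002 0 0 0 0 0 0;0.003 0 0 0 0 0 0;0.003 0 0 0 0 0 0",
)

```text
time_s: 5.45
ee_pos: [461.2, -265.8, 41.9]
ee_rot: [180.0, 0.0, -7.0]
force: [-1.2, 0.7, 0.6]
gripper_width: 0.6
gripper_force: 0.6
```

>>> send_rows(
  targets="0.001 0 0 0 0 0 0;0.002 0 0 0 0 0 0;0.002 0 0 0 0 0 0",
)

```text
time_s: 5.7
ee_pos: [461.2, -265.7, 41.9]
ee_rot: [-180.0, 0.3, -7.0]
force: [-6.0, -1.3, 4.5]
gripper_width: 0.6
gripper_force: 3.3
```

>>> send_rows(
  targets="0.001 0 0 0 0 0 0;0.002 0 0 0 0 0 0;0.002 0 0 0 0 0 0;0.002 0 0 0 0 0 0",
)

```text
time_s: 6.03
ee_pos: [461.2, -265.7, 42.0]
ee_rot: [-180.0, 0.5, -6.9]
force: [-11.9, -1.0, 8.3]
gripper_width: 0.5
gripper_force: 5.7
```

>>> send_rows(
  targets="-0.003 0 0 0 0 0 0;-0.01 0 0 0 0 0 0;-0.018 0 0 0 0 0 0;-0.026 0 0 0 0 0 0;-0.034 0 0 0 0 0 0;-0.04 0 0 0 0 0 0;-0.042 0.012 0 0 0 0 0;-0.042 0.028 0 0 0 0 0;-0.042 0.044 0 0 0 0 0;-0.042 0.056 0 0 0 0 0;-0.042 0.062 0 0 0 0 0;-0.042 0.062 0 0 0 0 0",
)

```text
time_s: 7.03
ee_pos: [416.1, -324.3, 41.9]
ee_rot: [180.0, -0.0, -7.1]
force: [-0.5, -0.5, -0.1]
gripper_width: 0.2
gripper_force: 0.0
```

Run:
```python
from h import *
s=env.state(); print(s["time_s"],s["ee_pos"],s["ee_rot"],s["force"],s["gripper_width"])
a=eyes.grab_frame("side");b=eyes.grab_frame("top")
z=lambda f,x,y,w,h,k:cv2.resize(f["image"][y:y+h,x:x+w],None,fx=k,fy=k,interpolation=cv2.INTER_CUBIC)
cv2.imwrite("pics/c4.png",np.hstack([z(a,290,165,100,120,4),z(b,285,125,100,120,4)]))
```

```text
7.0333 [ 416.12890283 -324.32779863   41.93974974] [ 1.79964286e+02 -4.28418743e-02 -7.10134819e+00] [-0.45687162 -0.46478957 -0.09142216] 0.16430199523775765
```

View pics/c4.png

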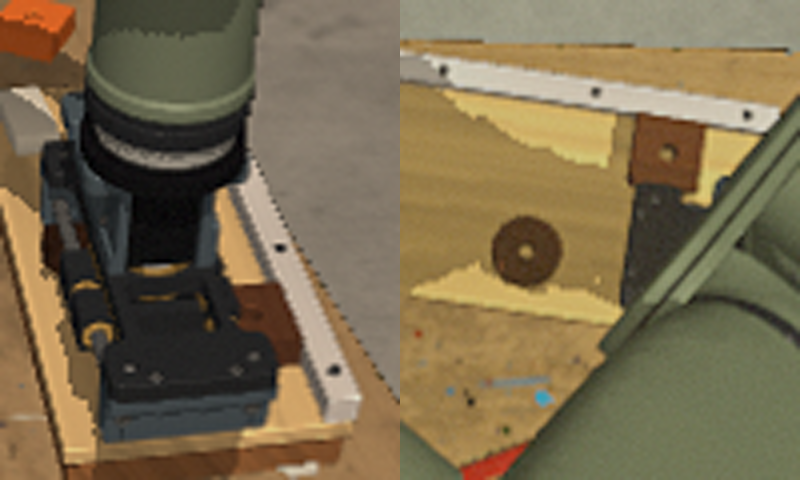

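The spacer is flush against the rail (top crop 668,152), the washer is undisturbed and the finger is clear on the -y side. Next I'll bring the finger behind the spacer and push it along the rail with a slight bias towards the rail.

>>> send_rows(
  targets="0.005 0 0 0 0 0 0;0.015 0 0 0 0 0 0;0.027 0 0 0 0 0 0;0.039 0 0 0 0 0 0;0.051 0 0 0 0 0 0;0.062 0 0 0 0 0 0;0.07 0 0 0 0 0 0;0.073 0 0 0 0 0 0;0.073 -0.005 0 0 0 0 0;0.073 -0.01 0 0 0 0 0;0.073 -0.015 0 0 0 0 0;0.073 -0.018 0 0 0 0 0",
)

```text
time_s: 8.13
ee_pos: [490.1, -312.7, 41.9]
ee_rot: [-180.0, 0.1, -7.0]
force: [0.0, 1.0, 0.6]
gripper_width: 0.4
gripper_force: 0.0
```

>>> send_rows(
  targets="0.0001 -0.005 0 0 0 0 0;0.0002 -0.01 0 0 0 0 0;0.0004 -0.016 0 0 0 0 0;0.0006 -0.022 0 0 0 0 0;0.0007 -0.028 0 0 0 0 0;0.0008 -0.034 0 0 0 0 0;0.001 -0.04 0 0 0 0 0;0.0011 -0.046 0 0 0 0 0;0.0013 -0.052 0 0 0 0 0;0.0014 -0.057 0 0 0 0 0;0.0015 -0.06 0 0 0 0 0;0.0015 -0.06 0 0 0 0 0",
)

```text
time_s: 9.13
ee_pos: [499.8, -253.5, 42.0]
ee_rot: [-180.0, -0.0, -7.0]
force: [0.6, -0.2, -0.1]
gripper_width: 0.4
gripper_force: 0.0
```

Run:
```python
from h import *
s=env.state(); print(s["time_s"],s["ee_pos"],s["ee_rot"],s["force"],s["torque"])
a=eyes.grab_frame("side");b=eyes.grab_frame("top")
z=lambda f,x,y,w,h,k:cv2.resize(f["image"][y:y+h,x:x+w],None,fx=k,fy=k,interpolation=cv2.INTER_CUBIC)
cv2.imwrite("pics/c5.png",np.hstack([z(a,290,165,100,120,4),z(b,245,125,100,120,4)]))
```

```text
9.1333 [ 499.82169248 -253.51603829   41.96555706] [-1.79975344e+02 -1.43465925e-02 -6.97463714e+00] [ 0.59724027 -0.19061302 -0.14263222] [-0.01103952  0.0074472  -0.00853488]
```

View pics/c5.png

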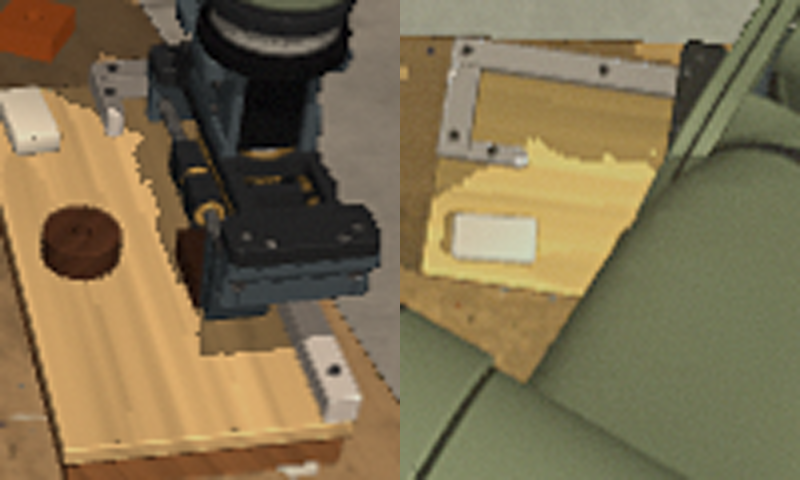

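The spacer (side crop ~195,265) is ahead of the finger and beside the rail, and the washer is untouched. I'll keep pushing.

>>> send_rows(
  targets="0.0001 -0.004 0 0 0 0 0;0.0002 -0.01 0 0 0 0 0;0.0004 -0.016 0 0 0 0 0;0.0006 -0.023 0 0 0 0 0;0.0007 -0.03 0 0 0 0 0;0.0009 -0.037 0 0 0 0 0;0.0011 -0.044 0 0 0 0 0;0.0013 -0.051 0 0 0 0 0;0.0014 -0.058 0 0 0 0 0;0.0016 -0.065 0 0 0 0 0;0.0017 -0.071 0 0 0 0 0;0.0018 -0.075 0 0 0 0 0",
)

```text
time_s: 10.23
ee_pos: [510.6, -179.2, 41.9]
ee_rot: [-180.0, 0.0, -7.0]
force: [-0.6, -1.1, 0.6]
gripper_width: 0.5
gripper_force: 0.4
```

>>> send_rows(
  targets="0.0001 -0.005 0 0 0 0 0;0.0002 -0.01 0 0 0 0 0;0.0004 -0.016 0 0 0 0 0;0.0006 -0.022 0 0 0 0 0;0.0007 -0.028 0 0 0 0 0;0.0009 -0.035 0 0 0 0 0;0.0011 -0.042 0 0 0 0 0;0.0013 -0.049 0 0 0 0 0;0.0014 -0.056 0 0 0 0 0;0.0016 -0.062 0 0 0 0 0;0.0017 -0.067 0 0 0 0 0;0.0018 -0.07 0 0 0 0 0",
)

```text
time_s: 11.23
ee_pos: [520.9, -110.1, 41.9]
ee_rot: [-180.0, 0.0, -7.0]
force: [-1.0, -0.8, 0.7]
gripper_width: 0.9
gripper_force: 0.5
```

Run:
```python
from h import *
s=env.state(); print(s["time_s"],s["ee_pos"],s["ee_rot"],s["force"],s["torque"])
a=eyes.grab_frame("side");b=eyes.grab_frame("top")
z=lambda f,x,y,w,h,k:cv2.resize(f["image"][y:y+h,x:x+w],None,fx=k,fy=k,interpolation=cv2.INTER_CUBIC)
cv2.imwrite("pics/c6.png",np.hstack([z(a,290,165,80,100,5),z(b,245,125,80,100,5)]))
```

```text
11.2333 [ 520.85204378 -110.13634395   41.92940479] [-1.79999385e+02  3.07602181e-03 -6.97160515e+00] [-0.96569004 -0.84395864  0.72369005] [-0.12330171  0.17632521  0.02381336]
```

View pics/c6.png

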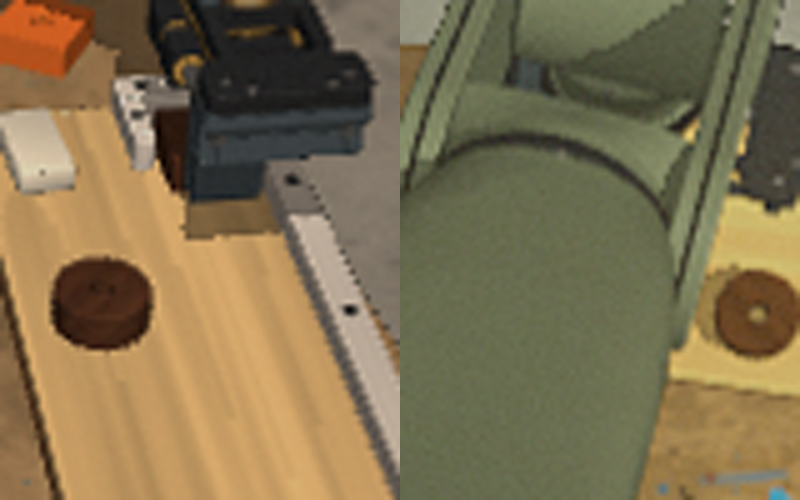

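The spacer is entering the pocket beside the keeper (side crop 170,150), with about 9 mm to go. I'll finish slowly, watching the force.

>>> send_rows(
  targets="0 -0.002 0 0 0 0 0;0 -0.004 0 0 0 0 0;0 -0.006 0 0 0 0 0;0 -0.007 0 0 0 0 0;0 -0.008 0 0 0 0 0;0 -0.008 0 0 0 0 0",
)

```text
time_s: 11.83
ee_pos: [521.9, -102.9, 42.0]
ee_rot: [180.0, -0.0, -7.0]
force: [0.6, -0.4, 0.4]
gripper_width: 0.4
gripper_force: 0.1
```

>>> send_rows(
  targets="0 -0.001 0 0 0 0 0;0 -0.002 0 0 0 0 0;0 -0.003 0 0 0 0 0;0 -0.003 0 0 0 0 0",
)

```text
time_s: 12.17
ee_pos: [522.2, -99.8, 42.0]
ee_rot: [180.0, -0.0, -7.0]
force: [-0.4, -1.1, 1.0]
gripper_width: 0.6
gripper_force: 0.2
```

>>> send_rows(
  targets="0 -0.001 0 0 0 0 0;0 -0.002 0 0 0 0 0;0 -0.002 0 0 0 0 0;0 -0.002 0 0 0 0 0",
)

```text
time_s: 12.5
ee_pos: [522.4, -97.8, 41.9]
ee_rot: [-180.0, 0.0, -7.0]
force: [0.5, -0.4, -0.1]
gripper_width: 0.7
gripper_force: 0.2
```

>>> send_rows(
  targets="0 -0.001 0 0 0 0 0;0 -0.002 0 0 0 0 0;0 -0.003 0 0 0 0 0;0 -0.003 0 0 0 0 0",
)

```text
time_s: 12.83
ee_pos: [522.6, -96.8, 42.0]
ee_rot: [179.8, -0.0, -6.9]
force: [-0.9, -9.0, -0.1]
gripper_width: 0.6
gripper_force: 4.2
```

>>> send_rows(
  targets="0 -0.001 0 0 0 0 0;0 -0.002 0 0 0 0 0;0 -0.002 0 0 0 0 0;0 -0.002 0 0 0 0 0",
)

```text
time_s: 13.17
ee_pos: [522.6, -96.7, 42.2]
ee_rot: [179.6, -0.0, -6.8]
force: [-2.2, -14.9, 1.3]
gripper_width: 0.7
gripper_force: 7.6
```

Firm contact, about 15 N with no further motion, so it's at the end stop. I'll back off, lift and check.

>>> send_rows(
  targets="0 0.006 0 0 0 0 0;-0.001 0.014 0 0 0 0 0;-0.001 0.022 0 0 0 0 0;-0.001 0.028 0 0 0 0 0;-0.001 0.03 -0.01 0 0 0 0;-0.001 0.03 -0.03 0 0 0 0;-0.001 0.03 -0.055 0 0 0 0;-0.001 0.03 -0.08 0 0 0 0;-0.001 0.03 -0.105 0 0 0 0;-0.001 0.03 -0.13 0 0 0 0;-0.001 0.03 -0.145 0 0 0 0;-0.001 0.03 -0.15 0 0 0 0",
)

```text
time_s: 14.17
ee_pos: [519.9, -122.9, 195.7]
ee_rot: [180.0, -0.4, -7.0]
force: [-0.1, -0.3, 0.4]
gripper_width: 0.7
gripper_force: 0.0
```

>>> send_rows(
  targets="-0.008 0.005 0 0 0 0 0;-0.025 0.015 0 0 0 0 0;-0.05 0.03 0 0 0 0 0;-0.075 0.045 0 0 0 0 0;-0.1 0.06 0 0 0 0 0;-0.125 0.075 0 0 0 0 0;-0.15 0.09 0 0 0 0 0;-0.175 0.105 0 0 0 0 0;-0.2 0.12 0 0 0 0 0;-0.215 0.13 0 0 0 0 0;-0.22 0.135 0 0 0 0 0;-0.22 0.135 0 0 0 0 0",
)

```text
time_s: 15.17
ee_pos: [281.9, -229.8, 191.1]
ee_rot: [-179.9, 0.1, -7.2]
force: [0.4, 0.9, -0.2]
gripper_width: 0.1
gripper_force: 0.0
```

Run:
```python
from h import *
s=env.state(); print(s["time_s"],s["ee_pos"],s["force"])
a=eyes.grab_frame("side");b=eyes.grab_frame("top")
z=lambda f,x,y,w,h,k:cv2.resize(f["image"][y:y+h,x:x+w],None,fx=k,fy=k,interpolation=cv2.INTER_CUBIC)
cv2.imwrite("pics/c7.png",np.hstack([z(a,300,170,65,75,6),z(b,245,125,65,75,6)]))
```

```text
15.1667 [ 281.89831976 -229.79766206  191.14891813] [ 0.40398634  0.9256597  -0.17716233]
```

View pics/c7.png

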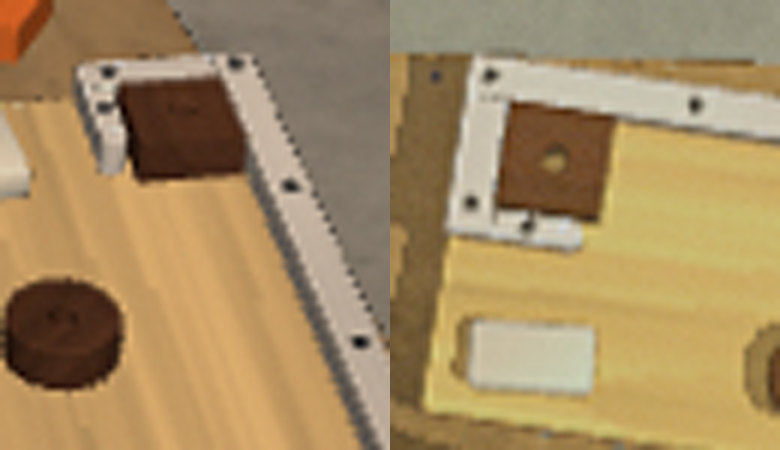

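The spacer sits in the pocket against the end stop and rail, with a slim gap on the keeper side. The washer and rubber are in place. One numeric check before handing in.

Run:
```python
from h import *
for n in("top","side"):
    f=eyes.grab_frame(n); 
    for p,lab in(((475,-176.3,-7.04),"both"),((475.04,-175.8,-6.73),"topfit")):
        c,d=np.cos(np.radians(p[2])),np.sin(np.radians(p[2]))
        T=lambda x,y,z:(p[0]+c*x-d*y,p[1]+d*x+c*y,z)
        P=proj(f,[T(37,117,56),T(60,140,56),T(14,140,56),T(14,94,56),T(60,94,56),T(5,100,54)])
        print(n,lab,((P-([245,125] if n=="top" else [300,170])+.5)*6-.5+([390,0] if n=="top" else [0,0])).round().tolist())
```

```text
top both [[558.0, 158.0], [513.0, 99.0], [497.0, 202.0], [602.0, 218.0], [618.0, 115.0], [585.0, 237.0]]
top topfit [[556.0, 160.0], [511.0, 101.0], [495.0, 204.0], [600.0, 219.0], [616.0, 116.0], [584.0, 238.0]]
side both [[183.0, 110.0], [223.0, 76.0], [119.0, 83.0], [142.0, 145.0], [249.0, 137.0], [118.0, 142.0]]
side topfit [[181.0, 109.0], [221.0, 75.0], [117.0, 83.0], [141.0, 145.0], [248.0, 136.0], [116.0, 142.0]]
```

```bash
python3 -c "
from workcell import env
print(env.job_done())"
```

```text
the job is handed in; nothing more can be done
None
```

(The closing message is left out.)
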